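# Put the spin coater's chucks back in their caddy

## Task

Coating is over for the day: put the spin coater's four round vacuum chucks back in the caddy, each standing upright on its hub at the bottom of the nest made for its diameter (the widest chuck in the widest well, and so on down). Set them down rather than dropping them, and leave the square chuck and the plain flat disc where they are, since they belong to other machines.

Things in the scene. Friction and masses are not known exactly. Their poses are not given: they have to be found in the camera images.
- chuck_largest: Round vacuum chuck of the spin coater, loose, standing on its hub: a black disc 56 mm in diameter and 14 mm thick with grey groove rings and a small hole in its top, on an aluminium hub 22 mm in diameter and 18 mm high (32 mm tall in all, 68 g, varying by a third). Origin: centre of the hub's underside; z up along its axis. Grip the disc by its edge.
- chuck_large: Round vacuum chuck of the spin coater, loose, standing on its hub: a black disc 46 mm in diameter and 14 mm thick with grey groove rings and a small hole in its top, on an aluminium hub 22 mm in diameter and 18 mm high (32 mm tall in all, 53 g, varying by a third). Origin: centre of the hub's underside; z up along its axis. Grip the disc by its edge.
- chuck_small: Round vacuum chuck of the spin coater, loose, standing on its hub: a black disc 36 mm in diameter and 14 mm thick with grey groove rings and a small hole in its top, on an aluminium hub 22 mm in diameter and 18 mm high (32 mm tall in all, 40 g, varying by a third). Origin: centre of the hub's underside; z up along its axis. Grip the disc by its edge.
- chuck_smallest: Round vacuum chuck of the spin coater, loose, standing on its hub: a black disc 26 mm in diameter and 14 mm thick with grey groove rings and a small hole in its top, on an aluminium hub 22 mm in diameter and 18 mm high (32 mm tall in all, 30 g, varying by a third). Origin: centre of the hub's underside; z up along its axis. Grip the disc by its edge.
- nest_largest: Fixed nest for chuck_largest: white block 84 x 84 x 25 mm with a round well 72 mm wide, 21 mm deep. Origin: centre of its underside, 4 mm below the well's floor; y along the row of four nests, x across. The nests touch, in any order, in a low grey caddy 6 mm above the bench. A seated chuck has 8 mm of play all round; its top 11 mm stand above the block: grip only the top 9 mm of its disc to clear the block.
- nest_large: Fixed nest for chuck_large: white block 84 x 84 x 25 mm with a round well 62 mm wide, 21 mm deep. Origin: centre of its underside, 4 mm below the well's floor; y along the row of four nests, x across. The nests touch, in any order, in a low grey caddy 6 mm above the bench. A seated chuck has 8 mm of play all round; its top 11 mm stand above the block: grip only the top 9 mm of its disc to clear the block.
- nest_small: Fixed nest for chuck_small: white block 84 x 84 x 25 mm with a round well 52 mm wide, 21 mm deep. Origin: centre of its underside, 4 mm below the well's floor; y along the row of four nests, x across. The nests touch, in any order, in a low grey caddy 6 mm above the bench. A seated chuck has 8 mm of play all round; its top 11 mm stand above the block: grip only the top 9 mm of its disc to clear the block.
- nest_smallest: Fixed nest for chuck_smallest: white block 84 x 84 x 25 mm with a round well 42 mm wide, 21 mm deep. Origin: centre of its underside, 4 mm below the well's floor; y along the row of four nests, x across. The nests touch, in any order, in a low grey caddy 6 mm above the bench. A seated chuck has 8 mm of play all round; its top 11 mm stand above the block: grip only the top 9 mm of its disc to clear the block.
- square_chuck: Look-alike, to be left: black square plate 44 x 44 x 14 mm with a grey square groove and a small hole, on the same hub (32 mm tall); it belongs to the mask aligner. Origin: centre of the hub's underside; x and y along the plate's sides.
- plain_disc: Look-alike, to be left: plain black disc 46 mm in diameter and 12 mm thick lying flat on the bench, without hub, rings or hole; it belongs to the hotplate. Origin: centre of its underside.
There are look-alikes about, which are no part of the job. Leave any purple look-alike of the chuck_large alone.

How it is judged (in metres and radians):
At the end, for the whole second after the job is handed in: Each round chuck stands in its own nest: its axis within 11 mm of the well's centre, hub on the well's floor (within 3 mm), upright within 0.1 rad, at rest; the square chuck and the plain disc are within 15 mm of where they started, upright and at rest (horizontal distance between chuck_largest and nest_largest below 0.011 m and z of chuck_largest in the frame of nest_largest between 0.001 and 0.007 m and angle between each of chuck_largest, chuck_large, chuck_small, chuck_smallest, square_chuck, plain_disc's own z axis and vertical below 0.1 rad and linear speed of each of chuck_largest, chuck_large, chuck_small, chuck_smallest, square_chuck, plain_disc below 0.02 m/s and horizontal distance between chuck_large and nest_large below 0.011 m and z of chuck_large in the frame of nest_large between 0.001 and 0.007 m and horizontal distance between chuck_small and nest_small below 0.011 m and z of chuck_small in the frame of nest_small between 0.001 and 0.007 m and horizontal distance between chuck_smallest and nest_smallest below 0.011 m and z of chuck_smallest in the frame of nest_smallest between 0.001 and 0.007 m and distance of each of square_chuck, plain_disc from where it was at the start of the episode below 0.015 m); the robot touches nothing.
It fails at once if a round chuck dropped or thrown: faster than 0.65 m/s (a fall of about 20 mm) while no finger touches it ((linear speed of chuck_largest above 0.65 m/s and contact force between chuck_largest and the fingers below 0.01 N) or (linear speed of chuck_large above 0.65 m/s and contact force between chuck_large and the fingers below 0.01 N) or (linear speed of chuck_small above 0.65 m/s and contact force between chuck_small and the fingers below 0.01 N) or (linear speed of chuck_smallest above 0.65 m/s and contact force between chuck_smallest and the fingers below 0.01 N)).
It fails at once if square_chuck shifted by more than 15 mm (distance of square_chuck from where it was at the start of the episode above 0.015 m).
It fails at once if plain_disc shifted by more than 15 mm (distance of plain_disc from where it was at the start of the episode above 0.015 m).
It also fails if it takes over 120 s, if anything falls off the work surface, if the arm or the gripper's body presses on something with over 40 N, if the wrist force passes 120 N, or if a joint passes its speed limit or range.

## Robot

A 6-joint arm with a two-finger parallel gripper is mounted at the origin on the work surface. World frame = base frame: x ahead of the robot, y to its left, z up, the work surface at z = 0. Lengths are in m, angles in degrees, forces in N, time in s.
With the tool pointing down it reaches from about 0.375 to 0.975 m from the base axis. Payload 3.8 kg.
Tool frame: the origin (TCP) lies at the very end of the fingers, on their centre line; the grasp point (between the pads) lies 19 mm behind it; z points along the fingers, y is the line along which they close (so a half turn about z gives the same grasp; the last joint's range is limited). The gripper opens to 88 mm and grips with 3 to 60 N. Pads are 18 mm wide; open, the fingers measure 123 mm over their backs; the gripper's body (75 mm by 187 mm) begins 45 mm behind the grasp point.
Start: joints at [-76.771, 15.12, 91.902, -0, 72.978, -2.114], TCP at [0.179, -0.651, 0.239] pointing down, gripper open.
Joint ranges: [-150.88, 150.88], [-54.13, 125.18], [17.81, 147.31], [-75.09, 255.09], [0, 152.58], [-146.25, 146.25]. Speed limits (degrees/s): [147.25, 147.25, 180, 180, 180, 180].

## Interface

Orientations are given as [roll, pitch, yaw] about the fixed x, y, z axes, in that order (R = Rz(yaw) Ry(pitch) Rx(roll)).
In Python, from station import status, capture, calibration, ctrl gives the robot as it stands. The module is installed in compiled form; this text tells all that it offers.
- The arm moves only by the tool step_arm, never from a script. Its argument "series" is a list of rows, each a list of 6 numbers: the shift along the tool's x, y, z in mm, then the turn, a rotation vector about the tool's x, y, z in degrees. In form: [[dx, dy, dz, rx, ry, rz], ...]. A call has exactly 5 rows; each row shifts and turns the commanded pose from where the row before left it, along the tool's axes as they then stand; what a row does not reach is not made up. A row lasts 1/10 s, in which the tool goes at most 50 mm and 8.59 degrees, less where a joint would pass 70% of its speed; a pose out of reach is approached as far as the arm can. A call is refused whole if a number of a shift passes 50 or a number of a turn 8.59, either way. A call with a gripper value outside its range is refused whole. "grip" is the opening, from 0 (shut) to 1 (fully open), set as the call begins (left out, the last holds). The fingers move at their own pace and stop on an object; "force" is the grip in N (left out, the last holds). Time passes only in rows, so rows that do not move let the fingers close, or fill a call up. It gives the time, the measured TCP pose, the force and the opening at its end, in the units of the state.
- status.state(): the state, without advancing time (a new reading comes with each control period).
- capture(name): name is "scene" or "side" or "wrist"; returns the picture (480x640x3 uint8, red, green, blue); there is no depth.
- calibration(name): a dict with "camera_matrix" (3x3 intrinsics, pixels), "T" (4x4, takes a point from camera to world coordinates); the wrist camera has in their place "T_tool_cam" (4x4, takes a point from camera to tool coordinates, whose origin is the TCP and whose axes are the flange's). Camera axes: x right, y up, looking along -z (the intrinsics and any distortion apply to the point x, -y, -z); pixel columns grow to the right and rows downward; lengths in m; the calibration is good to about 2 mm. A picture is of the moment at which its call begins: read the wrist's pose just before it. calibration takes no time and is no camera call.
- ctrl.finish_job(): hands the job in, once; it reports no verdict.
The state is a dict: "time": time; "joints": joint angles; "qvel": joint speeds; "joint_efforts": joint torques, N m; "tool_pos": TCP position; "ee_rot": TCP orientation; "ft_force": force on the tool from outside, world axes, zero at the start; "ft_torque": the same for the moment, N m; "grip_width": opening from 0.0 (shut) to 1.0 (fully open).
Only numpy, scipy, OpenCV 4.12 (cv2) and the standard library are available. Lean on these libraries where they do the work, as an engineer would, in place of code of your own. Each camera call takes 0.05 s, during which the arm holds its last target. There are 200 camera calls.

## Working session

There is one attempt and no reset: what is moved stays moved. The work goes in short steps, Python scripts to look and compute and a tool call to move; the robot and the scene stay as the last step left them, time stands still between calls to the robot, and variables do not carry over. Pictures are saved under pics/ and viewed, on a budget of 14 in all, crops included, one or two more only if the job needs it, and the job is handed in when it is done.

Besides the shell and the picture viewer there is one more tool, called after "Call:" by a JSON object that holds its "name" and its "arguments". step_arm: Moves the arm, as the interface text tells. Its arguments: {"type":"object","properties":{"series":{"type":"array"},"grip":{"type":"number"},"force":{"type":"number"}},"required":["series"]}

```bash
mkdir -p pics; python3 - <<'E'
from station import status,capture,calibration
import cv2,numpy as np
s=status.state();print(s)
for n in("scene","side"):
    im=capture(n);cv2.imwrite(f"pics/{n}0.png",im[...,::-1]);c=calibration(n);print(n,{k:np.round(v,4).tolist() if not isinstance(v,str) else v for k,v in c.items()})
print(calibration("wrist"))
E
```

```text
{'time': 0.0, 'joints': array([-7.67711997e+01,  1.51665214e+01,  9.19795510e+01,  2.44049834e-03,
        7.29784041e+01, -2.11594131e+00]), 'qvel': array([-0.00430767, -0.07142807,  0.10782762, -0.00175622, -0.12232839,
        0.0127656 ]), 'joint_efforts': array([-3.73651666e-03, -5.02121687e+01, -3.56872344e+01,  7.25256954e-02,
        2.92141509e-02, -1.60798436e-04]), 'tool_pos': array([ 0.17845355, -0.6502539 ,  0.23743508]), 'ee_rot': array([-1.79875694e+02, -6.92632924e-03,  1.53440172e+01]), 'ft_force': array([0.26768025, 0.38042216, 0.47321429]), 'ft_torque': array([ 0.01380105, -0.02581793,  0.01532457]), 'grip_width': 0.998440752454737}
scene {'camera_matrix': [[596.8532, 0.0, 321.0112], [0.0, 596.8532, 233.4077], [0.0, 0.0, 1.0]], 'T': [[-0.5477, -0.6853, 0.4799, 1.1014], [0.8365, -0.4371, 0.3304, 0.4157], [-0.0167, 0.5824, 0.8127, 1.0629], [0.0, 0.0, 0.0, 1.0]]}
side {'camera_matrix': [[474.9859, 0.0, 319.2114], [0.0, 474.9859, 240.4959], [0.0, 0.0, 1.0]], 'T': [[-0.7851, 0.3322, -0.5227, 0.1329], [-0.6193, -0.4284, 0.658, 0.4977], [-0.0054, 0.8403, 0.542, 0.4437], [0.0, 0.0, 0.0, 1.0]]}
{'camera_matrix': array([[374.12535048,   0.        , 320.63779208],
       [  0.        , 374.12535048, 242.97115169],
       [  0.        ,   0.        ,   1.        ]]), 'T_tool_cam': array([[ 4.49756772e-04,  9.54108415e-01,  2.99461067e-01,
         7.71103238e-02],
       [ 9.99999569e-01, -1.86025860e-04, -9.09192447e-04,
        -3.33047644e-04],
       [-8.11760661e-04,  2.99461347e-01, -9.54108088e-01,
        -1.46424682e-01],
       [ 0.00000000e+00,  0.00000000e+00,  0.00000000e+00,
         1.00000000e+00]])}
```

View pics/scene0.png

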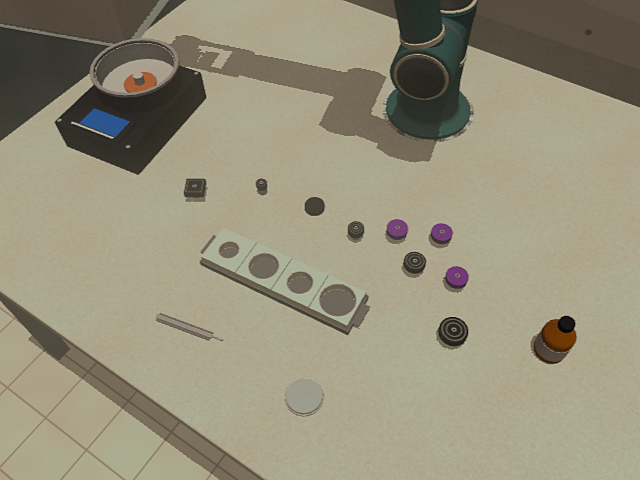

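View pics/side0.png

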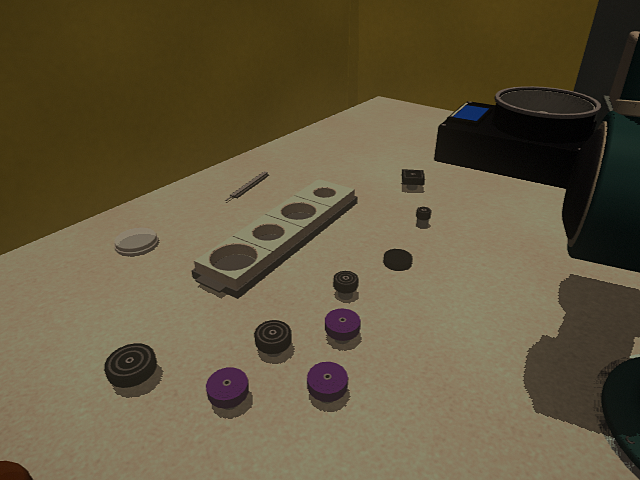

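Scene view: round chucks at about (261,185) smallest, (356,230), (415,262) and (453,331) largest. The wells are at (229,249), (264,266), (300,283) and (338,299). Purple ones, the square and the plain disc stay. Next I'll measure them in both views.

```bash
cat > h.py <<'E'
import numpy as np,cv2
from station import calibration
def ray(n,uv,z,T=None):
    c=calibration(n);K=c["camera_matrix"];T=c["T"] if T is None else T
    d=np.array([(uv[0]-K[0,2])/K[0,0],-(uv[1]-K[1,2])/K[1,1],-1.])
    d=T[:3,:3]@d;o=T[:3,3];return o+d*(z-o[2])/d[2]
def proj(n,p,T=None):
    c=calibration(n);K=c["camera_matrix"];T=c["T"] if T is None else T
    q=T[:3,:3].T@(np.array(p)-T[:3,3]);return np.array([K[0,0]*q[0]/-q[2]+K[0,2],-K[1,1]*q[1]/-q[2]+K[1,2]])
def blob(mask,uv,r):
    "component of mask nearest uv within window"
    n,l,st,ce=cv2.connectedComponentsWithStats(mask.astype(np.uint8))
    ok=[i for i in range(1,n) if st[i,4]>40]
    i=min(ok,key=lambda i:np.hypot(*(ce[i]-uv)));cs,_=cv2.findContours((l==i).astype(np.uint8),cv2.RETR_EXTERNAL,cv2.CHAIN_APPROX_NONE)
    cn=max(cs,key=cv2.contourArea);hull=cv2.convexHull(cn);m=cv2.moments(hull)
    return np.array([m['m10']/m['m00'],m['m01']/m['m00']]),m['m00'],cn
E
python3 - <<'E'
from h import *
S={"scene":dict(smallest=(261,184),small=(356,229),large=(415,261),largest=(453,330),plain=(315,206),square=(195,187)),
"side":dict(smallest=(424,213),small=(346,281),large=(272,336),largest=(131,365),plain=(398,259),square=(413,177))}
W={"scene":[(229,249),(264,266),(300,283),(338,299)],"side":[(325,192),(298,211),(269,232),(233,257)]}
for n in S:
    im=cv2.imread(f"pics/{n}0.png");g=im.max(2);hsv=cv2.cvtColor(im,cv2.COLOR_BGR2HSV)
    k=np.ones((3,3),np.uint8);m=cv2.morphologyEx((g<75).astype(np.uint8),cv2.MORPH_CLOSE,k)
    for a,uv in S[n].items():
        c,A,cn=blob(m,uv,40);p=np.array([ray(n,q[0],.025) for q in cn[::2]]);p0=ray(n,c,.006 if a=="plain" else .025)
        print(n,a,c.round(1),A,p0.round(4),"extent",np.ptp(p[:,:2],0).round(3))
    for uv in W[n]:
        print(n,uv,im[uv[1],uv[0]],[im[uv[1],uv[0]+d].max() for d in range(-24,25,2)],ray(n,uv,.031).round(4))
E
```

```text
scene smallest [261.1 184.5] 87.0 [ 0.4472 -0.1964  0.025 ] extent [0.029 0.028]
scene small [355.5 229.6] 188.5 [0.4402 0.0505 0.025 ] extent [0.041 0.035]
scene large [414.2 262.4] 361.5 [0.4466 0.1959 0.025 ] extent [0.049 0.045]
scene largest [452.8 331.1] 653.5 [0.5451 0.3312 0.025 ] extent [0.061 0.053]
scene plain [314.  205.9] 260.0 [ 0.4218 -0.0692  0.006 ] extent [0.047 0.045]
scene square [194.6 187.6] 325.5 [ 0.5358 -0.3191  0.025 ] extent [0.061 0.062]
scene (229, 249) [ 94 105 111] [np.uint8(120), np.uint8(185), np.uint8(178), np.uint8(177), np.uint8(178), np.uint8(177), np.uint8(177), np.uint8(131), np.uint8(102), np.uint8(108), np.uint8(109), np.uint8(109), np.uint8(111), np.uint8(109), np.uint8(109), np.uint8(111), np.uint8(105), np.uint8(158), np.uint8(178), np.uint8(178), np.uint8(176), np.uint8(177), np.uint8(180), np.uint8(148), np.uint8(182)] [ 0.6293 -0.1444  0.031 ]
scene (264, 266) [ 91 104 110] [np.uint8(160), np.uint8(177), np.uint8(176), np.uint8(179), np.uint8(151), np.uint8(110), np.uint8(109), np.uint8(110), np.uint8(112), np.uint8(112), np.uint8(111), 
[... 2503 characters left out ...]
3), np.uint8(64), np.uint8(66), np.uint8(69), np.uint8(67), np.uint8(66), np.uint8(68), np.uint8(70), np.uint8(67), np.uint8(70), np.uint8(69), np.uint8(70), np.uint8(70), np.uint8(69), np.uint8(69), np.uint8(143), np.uint8(139), np.uint8(140), np.uint8(140), np.uint8(141)] [0.6124 0.0271 0.031 ]
side (233, 257) [51 61 69] [np.uint8(118), np.uint8(56), np.uint8(63), np.uint8(64), np.uint8(66), np.uint8(64), np.uint8(70), np.uint8(56), np.uint8(70), np.uint8(68), np.uint8(69), np.uint8(69), np.uint8(69), np.uint8(69), np.uint8(70), np.uint8(69), np.uint8(68), np.uint8(70), np.uint8(69), np.uint8(68), np.uint8(66), np.uint8(89), np.uint8(65), np.uint8(61), np.uint8(125)] [0.606  0.1136 0.031 ]
```

```bash
python3 - <<'E'
from h import *
for n,W in {"scene":[(229,249),(264,266),(300,283),(338,299)],"side":[(325,192),(298,211),(269,232),(233,257)]}.items():
    im=cv2.imread(f"pics/{n}0.png");g=im.max(2);t=145 if n=="scene" else 108
    for uv in W:
        c,A,cn=blob(g<t,uv,0)
        p=np.array([ray(n,q[0],.031)[:2] for q in cn],np.float32);(x,y),r=cv2.minEnclosingCircle(p);e=cv2.fitEllipse(p*1000)
        print(n,uv,"c",p.mean(0).round(4),"enc",round(x,4),round(y,4),"d",round(2000*r,1),"ell",np.round(e[0],1),np.round(e[1],1))
im=cv2.imread("pics/scene0.png");h=cv2.cvtColor(im,cv2.COLOR_BGR2HSV);m=(h[...,0]>130)&(h[...,0]<165)&(h[...,1]>80)
P=[]
for uv in[(398,229),(442,233),(457,277)]:
    c,A,_=blob(m,uv,0);P.append(ray("scene",c,.025)[:2]);print("purple",c,P[-1].round(4))
P+= [np.array(v) for v in[(.4218,-.0692),(.5358,-.3191)]]
C=dict(smallest=(.4472,-.1964,26),small=(.4402,.0505,36),large=(.4466,.1959,46),largest=(.5451,.3312,56))
O=P+[np.array(v[:2]) for v in C.values()]
for k,(x,y,d) in C.items():
    print(k,[ (np.round(o-[x,y],3).tolist(),round(float(np.degrees(np.arctan2(o[1]-y,o[0]-x))))) for o in O if 0.001<np.hypot(*(o-[x,y]))<.15])
E
```

```text
scene (229, 249) c [ 0.6307 -0.1445] enc 0.6308 -0.1445 d 42.2 ell [ 630.7 -144.5] [38.9 40.4]
scene (264, 266) c [ 0.6236 -0.0597] enc 0.6234 -0.0596 d 62.4 ell [623.3 -59.4] [59.4 59.9]
scene (300, 283) c [0.6164 0.0256] enc 0.6158 0.0252 d 52.8 ell [616.2  25.7] [49.7 50.6]
scene (338, 299) c [0.6089 0.1106] enc 0.6084 0.1107 d 72.8 ell [608.6 110.8] [70.  70.2]
side (325, 192) c [ 0.6291 -0.1419] enc 0.6295 -0.1433 d 43.1 ell [ 629.  -142.4] [38.  40.5]
side (298, 211) c [ 0.6214 -0.0566] enc 0.6219 -0.0582 d 62.9 ell [621.3 -57.1] [58.1 60. ]
side (269, 232) c [0.6144 0.0279] enc 0.6149 0.027 d 53.5 ell [614.4  27.6] [49.2 50.3]
side (233, 257) c [0.6067 0.1121] enc 0.6075 0.1115 d 73.7 ell [607.  112.5] [69.  70.7]
purple [396.99092088 227.39818418] [0.3873 0.1227]
purple [441.53661616 231.85606061] [0.3466 0.2084]
purple [456.86814815 276.10814815] [0.4294 0.2841]
smallest [([-0.025, 0.127], 101)]
small [([-0.053, 0.072], 126), ([-0.018, -0.12], -99), ([0.006, 0.145], 87)]
large [([-0.059, -0.073], -129), ([-0.1, 0.013], 173), ([-0.017, 0.088], 101), ([-0.006, -0.145], -93)]
largest [([-0.116, -0.047], -158)]
```

Call:
{"name": "step_arm", "arguments": {"series": [[0,0,-6,0,0,-8.3],[0,0,-6,0,0,-8.3],[0,0,-6,0,0,-8.3],[0,0,-6,0,0,-8.3],[0,0,-6,0,0,-8.3]], "grip": 1, "force": 15}}

```text
time: 0.6
tool_pos: [0.1785, -0.6506, 0.2682]
ee_rot: [-179.9, -0.1, 57.2]
ft_force: [-0.3, 0.6, 0.3]
grip_width: 1.002
```

Call:
{"name": "step_arm", "arguments": {"series": [[0,0,-6,0,0,-8.3],[0,0,-6,0,0,-8.3],[0,0,-6,0,0,-8.3],[0,0,-6,0,0,-8.3],[0,0,0,0,0,0]]}}

```text
time: 1.1
tool_pos: [0.1787, -0.6512, 0.2932]
ee_rot: [180.0, 0.0, 90.1]
ft_force: [-0.1, 0.3, 0.1]
grip_width: 1.003
```

Call:
{"name": "step_arm", "arguments": {"series": [[30,18,0,0,0,0],[30,18,0,0,0,0],[30,18,0,0,0,0],[30,18,0,0,0,0],[30,18,0,0,0,0]]}}

```text
time: 1.6
tool_pos: [0.2688, -0.4993, 0.2918]
ee_rot: [-180.0, -0.1, 89.8]
ft_force: [-0.2, 0.4, 0.0]
grip_width: 0.997
```

Call:
{"name": "step_arm", "arguments": {"series": [[30,18,0,0,0,0],[30,18,0,0,0,0],[30,18,0,0,0,0],[30,18,0,0,0,0],[30,18,0,0,0,0]]}}

```text
time: 2.1
tool_pos: [0.3587, -0.3493, 0.2921]
ee_rot: [-180.0, -0.0, 89.8]
ft_force: [0.8, 0.0, 0.7]
grip_width: 1.001
```

Call:
{"name": "step_arm", "arguments": {"series": [[31,18,40,0,0,0],[31,18,40,0,0,0],[31,18,40,0,0,0],[31,17,40,0,0,0],[31,17,0,0,0,0]]}}

```text
time: 2.6
tool_pos: [0.4373, -0.2006, 0.1371]
ee_rot: [-179.4, -0.3, 89.8]
ft_force: [-0.7, 0.1, 0.0]
grip_width: 1.001
```

```bash
cat >> h.py <<'E'
from scipy.spatial.transform import Rotation
def wristT(s):
    T=np.eye(4);T[:3,:3]=Rotation.from_euler("xyz",s["ee_rot"],degrees=True).as_matrix();T[:3,3]=s["tool_pos"]
    return T@calibration("wrist")["T_tool_cam"]
E
python3 - <<'E'
from h import *
from station import status,capture
s=status.state();im=capture("wrist")[...,::-1];cv2.imwrite("pics/w1.png",im);T=wristT(s)
print(s["tool_pos"],s["ee_rot"],proj("wrist",[.4472,-.1964,.032],T))
E
```

```text
[ 0.43730053 -0.20055592  0.13713961] [-179.42091527   -0.29623367   89.7965232 ] [336.96594942 236.17671111]
```

View pics/w1.png

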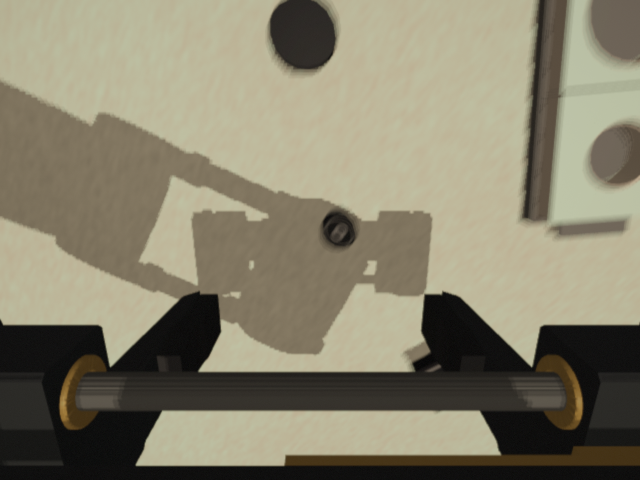

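The wrist view shows the smallest chuck at about (339,228), against (337,236) predicted. The picture is blurred, so the arm was still moving. I'll measure again at rest.

```bash
cat >> h.py <<'E'
def look(name,guess,out,r=60):
    "wrist picture; centre of the dark disc near the guessed point, on disc mid plane"
    from station import status,capture
    s=status.state();im=capture("wrist")[...,::-1];cv2.imwrite(f"pics/{out}.png",im);T=wristT(s)
    uv=proj("wrist",list(guess)+[.025],T);g=im.max(2)
    m=cv2.morphologyEx((g<80).astype(np.uint8),cv2.MORPH_CLOSE,np.ones((5,5),np.uint8))
    w=np.zeros_like(m);u,v=uv.astype(int);w[max(v-r,0):v+r,max(u-r,0):u+r]=1
    c,A,cn=blob(m*w,uv,0);p=ray("wrist",c,.028,T)
    q=np.array([ray("wrist",k[0],.028,T)[:2] for k in cn],np.float32)
    print(name,"tcp",s["tool_pos"].round(4),s["ee_rot"].round(2),"pred",uv.round(1),"seen",c.round(1),"pos",p.round(4),"enc",[np.round(v,4) for v in cv2.minEnclosingCircle(q)],"v",np.abs(s["qvel"]).max().round(2))
E
python3 - <<'E'
from h import *
for i in range(3): look("smallest",(.4472,-.1964),f"w2{i}",40)
E
```

```text
smallest tcp [ 0.4407 -0.1977  0.1394] [-179.69   -0.38   89.87] pred [331.1 236.7] seen [330.5 236.6] pos [ 0.4467 -0.1955  0.028 ] enc [array([ 0.4466, -0.1954]), np.float64(0.0147)] v 7.7
smallest tcp [ 0.4411 -0.2004  0.1412] [-179.81   -0.18   90.05] pred [330.2 231.9] seen [329.6 232.1] pos [ 0.4467 -0.1957  0.028 ] enc [array([ 0.4465, -0.1957]), np.float64(0.0146)] v 3.64
smallest tcp [ 0.4413 -0.2023  0.1423] [-1.7989e+02 -6.0000e-02  9.0080e+01] pred [329.7 228.6] seen [329.1 228.5] pos [ 0.4467 -0.1955  0.028 ] enc [array([ 0.4467, -0.1954]), np.float64(0.0145)] v 2.52
```

Call:
{"name": "step_arm", "arguments": {"series": [[2,2,20,0,0,0],[2,2,20,0,0,0],[3,2,20,0,0,0],[0,0,0,0,0,0],[0,0,0,0,0,0]], "grip": 0.8}}

```text
time: 3.3
tool_pos: [0.4472, -0.1981, 0.084]
ee_rot: [180.0, 0.0, 89.9]
ft_force: [-0.4, -0.3, -0.6]
grip_width: 0.797
```

Call:
{"name": "step_arm", "arguments": {"series": [[0,0,0,0,0,0],[0,0,0,0,0,0],[0,0,0,0,0,0],[0,0,0,0,0,0],[0,0,0,0,0,0]]}}

```text
time: 3.8
tool_pos: [0.4476, -0.1972, 0.0838]
ee_rot: [180.0, 0.0, 90.0]
ft_force: [-0.4, 0.2, -0.3]
grip_width: 0.796
```

Call:
{"name": "step_arm", "arguments": {"series": [[2,-1,20,0,0,0],[0,0,20,0,0,0],[0,0,14,0,0,0],[0,0,5,0,0,0],[0,0,0,0,0,0]]}}

```text
time: 4.3
tool_pos: [0.4458, -0.1948, 0.0237]
ee_rot: [-179.9, -0.0, 90.0]
ft_force: [-0.0, -0.2, 0.1]
grip_width: 0.801
```

Call:
{"name": "step_arm", "arguments": {"series": [[0,0,0,0,0,0],[0,0,0,0,0,0],[0,0,0,0,0,0],[0,0,0,0,0,0],[0,0,0,0,0,0]], "grip": 0, "force": 15}}

```text
time: 4.8
tool_pos: [0.4467, -0.1952, 0.0249]
ee_rot: [180.0, 0.0, 90.0]
ft_force: [-0.6, -0.8, 0.3]
grip_width: 0.372
```

Call:
{"name": "step_arm", "arguments": {"series": [[0,0,0,0,0,0],[0,0,0,0,0,0],[0,0,0,0,0,0],[0,0,0,0,0,0],[0,0,0,0,0,0]]}}

```text
time: 5.3
tool_pos: [0.4466, -0.1952, 0.0247]
ee_rot: [180.0, 0.0, 90.0]
ft_force: [0.4, 0.9, 2.8]
grip_width: 0.28
```

Call:
{"name": "step_arm", "arguments": {"series": [[0,0,-10,0,0,0],[0,0,-20,0,0,0],[0,0,-20,0,0,0],[0,0,-10,0,0,0],[0,0,0,0,0,0]]}}

```text
time: 5.8
tool_pos: [0.4478, -0.1958, 0.0865]
ee_rot: [179.8, 0.1, 90.0]
ft_force: [-0.1, -0.6, -0.7]
grip_width: 0.287
```

```bash
python3 - <<'E'
from station import status,capture
import cv2,numpy as np
a=capture("wrist")[...,::-1];b=capture("side")[...,::-1]
cv2.imwrite("pics/g1.png",np.hstack([a[120:480,140:500],cv2.resize(b[100:280,330:510],None,fx=2,fy=2)]))
s=status.state();print(s["tool_pos"],s["grip_width"],s["ft_force"])
E
```

```text
[ 0.44624619 -0.195036    0.08439171] 0.28400637825339503 [-0.35037162  0.05655161  0.04259803]
```

View pics/g1.png

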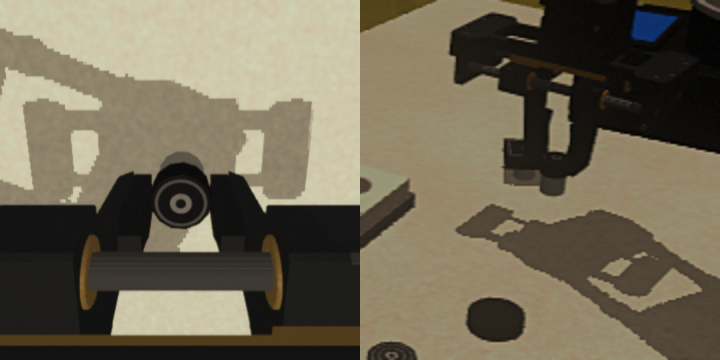

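Call:
{"name": "step_arm", "arguments": {"series": [[5,10,0,0,0,0],[5,20,0,0,0,0],[6,24,0,0,0,0],[6,24,0,0,0,0],[6,24,0,0,0,0]]}}

```text
time: 6.4
tool_pos: [0.5492, -0.1661, 0.0831]
ee_rot: [-179.9, -0.0, 90.0]
ft_force: [1.0, -0.5, 0.5]
grip_width: 0.288
```

Call:
{"name": "step_arm", "arguments": {"series": [[6,24,0,0,0,0],[6,24,0,0,0,0],[6,20,0,0,0,0],[5,14,0,0,0,0],[0,0,0,0,0,0]]}}

```text
time: 6.9
tool_pos: [0.6318, -0.1429, 0.0835]
ee_rot: [-180.0, -0.0, 90.1]
ft_force: [0.0, -0.0, -0.2]
grip_width: 0.288
```

Call:
{"name": "step_arm", "arguments": {"series": [[0,0,0,0,0,0],[0,0,0,0,0,0],[0,0,0,0,0,0],[0,0,0,0,0,0],[0,0,0,0,0,0]]}}

```text
time: 7.4
tool_pos: [0.6301, -0.1443, 0.0848]
ee_rot: [180.0, 0.0, 90.0]
ft_force: [0.3, 0.7, 0.2]
grip_width: 0.285
```

```bash
python3 - <<'E'
from h import *
from station import status,capture
s=status.state();im=capture("wrist")[...,::-1];cv2.imwrite("pics/g2.png",im);T=wristT(s)
print(s["tool_pos"])
for p in[(.6307,-.1445),(.6236,-.0597),(.6164,.0256),(.6086,.1107)]:
    uv=proj("wrist",list(p)+[.031],T);print(uv)
    try:
        c,A,cn=blob((im.max(2)<140)&(im.max(2)>90),uv,0);q=np.array([ray("wrist",k[0],.031,T)[:2] for k in cn],np.float32);print(c,cv2.minEnclosingCircle(q))
    except Exception as e: print(e)
E
```

```text
[ 0.63005982 -0.14425246  0.08477852]
[322.6561783  268.02104739]
[321.40347474 265.05634592] ((0.6297633051872253, -0.14484494924545288), 0.022261522710323334)
[308.97908238 111.24406815]
[307.43919481 106.69040093] ((0.6228166222572327, -0.05905726179480553), 0.030554460361599922)
[290.77927325 -95.84880231]
[300.16170389  13.47435897] ((0.6195330023765564, -0.016143567860126495), 0.04164590686559677)
[ 264.19065395 -379.32651239]
[300.16170389  13.47435897] ((0.6195330023765564, -0.016143567860126495), 0.04164590686559677)
```

View pics/g2.png

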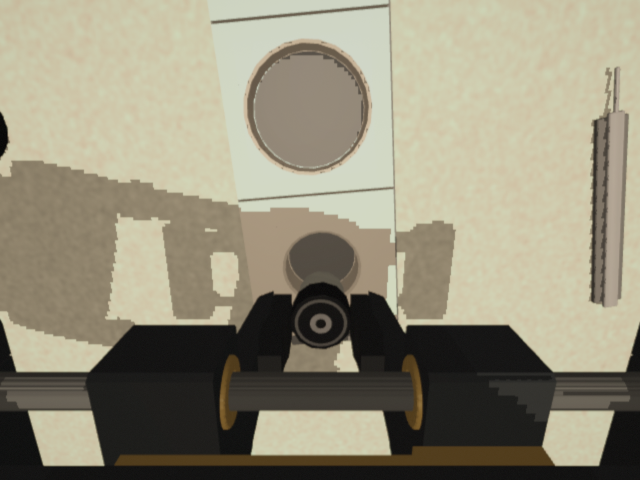

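The wrist view confirms the smallest well at (.630,-.144), and the next one (62 mm) at (.623,-.059). Lowering.

Call:
{"name": "step_arm", "arguments": {"series": [[0,0,14,0,0,0],[0,0,14,0,0,0],[0,0,12,0,0,0],[0,0,6,0,0,0],[0,0,2,0,0,0]]}}

```text
time: 7.95
tool_pos: [0.6292, -0.1437, 0.0347]
ee_rot: [-179.8, -0.0, 90.0]
ft_force: [-1.4, -0.2, 0.8]
grip_width: 0.282
```

Call:
{"name": "step_arm", "arguments": {"series": [[0,0,0,0,0,0],[0,0,0,0,0,0],[0,0,1,0,0,0],[0,0,0,0,0,0],[0,0,0,0,0,0]]}}

```text
time: 8.45
tool_pos: [0.6306, -0.1441, 0.0359]
ee_rot: [180.0, 0.0, 90.0]
ft_force: [0.0, 0.3, -1.0]
grip_width: 0.282
```

Call:
{"name": "step_arm", "arguments": {"series": [[0,0,1,0,0,0],[0,0,0,0,0,0],[0,0,0,0,0,0],[0,0,0,0,0,0],[0,0,0,0,0,0]]}}

```text
time: 8.95
tool_pos: [0.6307, -0.1441, 0.0348]
ee_rot: [180.0, 0.0, 90.0]
ft_force: [0.7, 0.0, 1.2]
grip_width: 0.287
```

Call:
{"name": "step_arm", "arguments": {"series": [[0,0,0,0,0,0],[0,0,0,0,0,0],[0,0,0,0,0,0],[0,0,0,0,0,0],[0,0,0,0,0,0]], "grip": 0.8}}

```text
time: 9.45
tool_pos: [0.6303, -0.144, 0.0344]
ee_rot: [-180.0, -0.0, 90.0]
ft_force: [0.1, 0.4, -0.1]
grip_width: 0.714
```

Call:
{"name": "step_arm", "arguments": {"series": [[0,0,-15,0,0,0],[0,0,-25,0,0,0],[0,0,-20,0,0,0],[0,0,-10,0,0,0],[0,0,0,0,0,0]]}}

```text
time: 9.95
tool_pos: [0.6321, -0.1444, 0.1075]
ee_rot: [179.7, 0.1, 90.0]
ft_force: [-0.2, -0.4, 0.0]
grip_width: 0.794
```

Call:
{"name": "step_arm", "arguments": {"series": [[20,-19,-2,0,0,0],[20,-19,-2,0,0,0],[20,-19,-2,0,0,0],[20,-19,-2,0,0,0],[20,-19,-2,0,0,0]]}}

```text
time: 10.45
tool_pos: [0.5336, -0.0433, 0.1134]
ee_rot: [-179.9, -0.0, 90.0]
ft_force: [0.5, 0.8, 0.1]
grip_width: 0.801
```

Call:
{"name": "step_arm", "arguments": {"series": [[20,-19,0,0,0,0],[20,-19,0,0,0,0],[20,-19,0,0,0,0],[20,-19,0,0,0,0],[15,-20,0,0,0,0]]}}

```text
time: 10.95
tool_pos: [0.4376, 0.0517, 0.1136]
ee_rot: [-179.9, -0.0, 90.1]
ft_force: [0.0, 0.1, -0.2]
grip_width: 0.801
```

Call:
{"name": "step_arm", "arguments": {"series": [[0,0,0,0,0,0],[0,0,0,0,0,0],[0,0,0,0,0,0],[0,0,0,0,0,0],[0,0,0,0,0,0]]}}

```text
time: 11.45
tool_pos: [0.4399, 0.0504, 0.1145]
ee_rot: [180.0, 0.0, 90.0]
ft_force: [0.5, 0.1, -0.2]
grip_width: 0.797
```

```bash
python3 - <<'E'
from h import *
look("small",(.4402,.0505),"w3",50)
E
```

```text
small tcp [0.4399 0.0504 0.1145] [179.99   0.    89.99] pred [321.8 247.9] seen [321.5 246.9] pos [0.44   0.0521 0.028 ] enc [array([0.4403, 0.0517]), np.float64(0.0194)] v 0.16
```

Call:
{"name": "step_arm", "arguments": {"series": [[1,0,20,0,0,0],[0,0,25,0,0,0],[0,0,25,0,0,0],[0,0,15,0,0,0],[0,0,5,0,0,0]]}}

```text
time: 12.0
tool_pos: [0.4378, 0.0515, 0.0227]
ee_rot: [-179.8, 0.0, 90.0]
ft_force: [0.6, -0.9, 0.2]
grip_width: 0.8
```

Call:
{"name": "step_arm", "arguments": {"series": [[0,0,0,0,0,0],[0,0,0,0,0,0],[0,0,0,0,0,0],[0,0,0,0,0,0],[0,0,0,0,0,0]]}}

```text
time: 12.5
tool_pos: [0.4398, 0.0519, 0.0252]
ee_rot: [179.9, -0.0, 90.0]
ft_force: [0.3, 0.3, -0.6]
grip_width: 0.796
```

Call:
{"name": "step_arm", "arguments": {"series": [[0,0,0,0,0,0],[0,0,0,0,0,0],[0,0,0,0,0,0],[0,0,0,0,0,0],[0,0,0,0,0,0]], "grip": 0}}

```text
time: 13.0
tool_pos: [0.4392, 0.0519, 0.0245]
ee_rot: [-180.0, -0.0, 90.0]
ft_force: [0.4, 0.6, 0.8]
grip_width: 0.398
```

Call:
{"name": "step_arm", "arguments": {"series": [[0,0,0,0,0,0],[0,0,0,0,0,0],[0,0,0,0,0,0],[0,0,0,0,0,0],[0,0,0,0,0,0]]}}

```text
time: 13.5
tool_pos: [0.4393, 0.0519, 0.0245]
ee_rot: [180.0, -0.0, 90.0]
ft_force: [0.4, 0.2, -0.4]
grip_width: 0.399
```

Call:
{"name": "step_arm", "arguments": {"series": [[0,0,-10,0,0,0],[0,0,-20,0,0,0],[0,0,-20,0,0,0],[0,0,-10,0,0,0],[0,6,0,0,0,0]]}}

```text
time: 14.0
tool_pos: [0.4464, 0.052, 0.0864]
ee_rot: [179.8, -0.0, 90.1]
ft_force: [0.2, 0.6, -1.0]
grip_width: 0.399
```

Call:
{"name": "step_arm", "arguments": {"series": [[-4,15,0,0,0,0],[-4,22,0,0,0,0],[-4,24,0,0,0,0],[-4,24,0,0,0,0],[-4,24,0,0,0,0]]}}

```text
time: 14.5
tool_pos: [0.5554, 0.0314, 0.0829]
ee_rot: [-179.9, 0.0, 90.0]
ft_force: [-0.7, 0.2, -0.5]
grip_width: 0.402
```

Call:
{"name": "step_arm", "arguments": {"series": [[-3,24,0,0,0,0],[-3,20,0,0,0,0],[0,12,0,0,0,0],[0,5,0,0,0,0],[0,0,0,0,0,0]]}}

```text
time: 15.0
tool_pos: [0.6153, 0.026, 0.0836]
ee_rot: [-179.9, -0.0, 90.0]
ft_force: [0.3, 1.3, 0.1]
grip_width: 0.403
```

Call:
{"name": "step_arm", "arguments": {"series": [[0,0,0,0,0,0],[0,0,0,0,0,0],[0,0,0,0,0,0],[0,0,0,0,0,0],[0,0,0,0,0,0]]}}

```text
time: 15.5
tool_pos: [0.6151, 0.0261, 0.0848]
ee_rot: [180.0, -0.0, 90.0]
ft_force: [0.9, 0.3, -0.5]
grip_width: 0.399
```

```bash
cat >> h.py <<'E'
def wells(out):
    from station import status,capture
    s=status.state();im=capture("wrist")[...,::-1];cv2.imwrite(f"pics/{out}.png",im);T=wristT(s);g=im.max(2)
    print(s["tool_pos"].round(4),s["grip_width"])
    for p in[(.6305,-.1443),(.623,-.059),(.6155,.026),(.608,.1115)]:
        uv=proj("wrist",list(p)+[.031],T)
        if not(0<uv[0]<640 and 0<uv[1]<480):continue
        c,A,cn=blob((g<140)&(g>90),uv,0);q=np.array([ray("wrist",k[0],.031,T)[:2] for k in cn],np.float32);e=cv2.minEnclosingCircle(q)
        print(p,uv.round(0),c.round(0),np.round(e[0],4),"d",round(2000*e[1],1))
E
python3 -c "
from h import *
wells('g3')"
```

```text
[0.6151 0.0261 0.0848] 0.3986436651694856
(0.623, -0.059) [334. 391.] [324. 417.] [ 0.6147 -0.0743] d 101.5
(0.6155, 0.026) [322. 268.] [322. 261.] [0.6148 0.0257] d 54.4
(0.608, 0.1115) [308. 109.] [308. 106.] [0.6083 0.1113] d 71.1
```

View pics/g3.png

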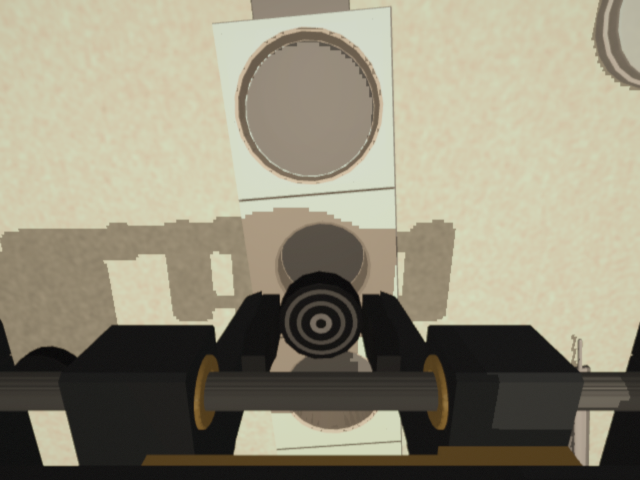

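The small chuck is held level over its 52 mm well, with wells at (.615,.026) and (.608,.111). Lowering it to 0.0347.

Call:
{"name": "step_arm", "arguments": {"series": [[0,0,14,0,0,0],[0,0,14,0,0,0],[0,0,12,0,0,0],[0,0,7,0,0,0],[0,0,2,0,0,0]]}}

```text
time: 16.05
tool_pos: [0.614, 0.026, 0.0341]
ee_rot: [-179.8, 0.0, 90.0]
ft_force: [-3.7, -1.0, 7.7]
grip_width: 0.402
```

Call:
{"name": "step_arm", "arguments": {"series": [[0,0,0,0,0,0],[0,0,0,0,0,0],[0,0,1,0,0,0],[0,0,0,0,0,0],[0,0,0,0,0,0]]}}

```text
time: 16.55
tool_pos: [0.6153, 0.026, 0.0346]
ee_rot: [180.0, -0.0, 90.0]
ft_force: [0.6, 0.1, 1.0]
grip_width: 0.397
```

Call:
{"name": "step_arm", "arguments": {"series": [[0,0,0,0,0,0],[0,0,0,0,0,0],[0,0,0,0,0,0],[0,0,0,0,0,0],[0,0,0,0,0,0]], "grip": 0.85}}

```text
time: 17.05
tool_pos: [0.6153, 0.026, 0.0346]
ee_rot: [180.0, -0.0, 90.0]
ft_force: [0.5, -1.2, -0.5]
grip_width: 0.827
```

Call:
{"name": "step_arm", "arguments": {"series": [[0,0,-15,0,0,0],[0,0,-25,0,0,0],[0,0,-25,0,0,0],[0,0,-15,0,0,0],[17,-17,0,0,0,0]]}}

```text
time: 17.55
tool_pos: [0.6026, 0.0419, 0.1192]
ee_rot: [179.5, 0.0, 89.9]
ft_force: [1.3, 0.3, 0.4]
grip_width: 0.849
```

Call:
{"name": "step_arm", "arguments": {"series": [[25,-25,0,0,0,0],[25,-25,0,0,0,0],[25,-25,0,0,0,0],[25,-25,0,0,0,0],[25,-25,0,0,0,0]]}}

```text
time: 18.05
tool_pos: [0.4722, 0.1687, 0.1152]
ee_rot: [180.0, -0.0, 90.0]
ft_force: [0.4, 1.1, -0.2]
grip_width: 0.846
```

Call:
{"name": "step_arm", "arguments": {"series": [[20,-20,0,0,0,0],[8,-7,0,0,0,0],[0,0,0,0,0,0],[0,0,0,0,0,0],[0,0,0,0,0,0]]}}

```text
time: 18.55
tool_pos: [0.4472, 0.1953, 0.1148]
ee_rot: [180.0, 0.0, 90.0]
ft_force: [-0.1, 0.7, 0.1]
grip_width: 0.851
```

Call:
{"name": "step_arm", "arguments": {"series": [[0,0,0,0,0,0],[0,0,0,0,0,0],[0,0,0,0,0,0],[0,0,0,0,0,0],[0,0,0,0,0,0]]}}

```text
time: 19.05
tool_pos: [0.4462, 0.1957, 0.1145]
ee_rot: [-180.0, 0.0, 90.0]
ft_force: [0.4, -0.1, 0.2]
grip_width: 0.849
```

```bash
python3 - <<'E'
from h import *
look("large",(.4466,.1965),"w4",55)
E
```

```text
large tcp [0.4462 0.1957 0.1145] [-179.99    0.     90.03] pred [322. 247.] seen [322. 247.] pos [0.4466 0.1975 0.028 ] enc [array([0.4466, 0.1969]), np.float64(0.0244)] v 0.1
```

View pics/w4.png

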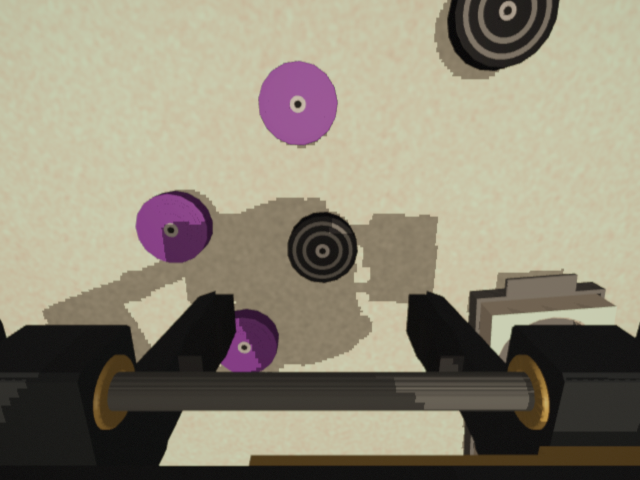

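The large chuck is at (322,247), in line with the prediction. The purple ones are at (245,340), (175,228) and (298,103), clear of the fingers' landing spots. Opening a bit less and going down.

Call:
{"name": "step_arm", "arguments": {"series": [[1,0,20,0,0,0],[0,0,25,0,0,0],[0,0,25,0,0,0],[0,0,15,0,0,0],[0,0,5,0,0,0]], "grip": 0.75}}

```text
time: 19.6
tool_pos: [0.4445, 0.1963, 0.0227]
ee_rot: [-179.8, 0.1, 90.1]
ft_force: [0.3, -0.2, 0.1]
grip_width: 0.748
```

Call:
{"name": "step_arm", "arguments": {"series": [[0,0,0,0,0,0],[0,0,0,0,0,0],[0,0,0,0,0,0],[0,0,0,0,0,0],[0,0,0,0,0,0]]}}

```text
time: 20.1
tool_pos: [0.4467, 0.1971, 0.0252]
ee_rot: [179.9, -0.0, 90.0]
ft_force: [-0.7, -0.1, -0.4]
grip_width: 0.749
```

Call:
{"name": "step_arm", "arguments": {"series": [[0,0,0,0,0,0],[0,0,0,0,0,0],[0,0,0,0,0,0],[0,0,0,0,0,0],[0,0,0,0,0,0]], "grip": 0}}

```text
time: 20.6
tool_pos: [0.4462, 0.1969, 0.0246]
ee_rot: [180.0, -0.0, 90.0]
ft_force: [0.2, 0.4, 0.7]
grip_width: 0.513
```

Call:
{"name": "step_arm", "arguments": {"series": [[0,0,0,0,0,0],[0,0,0,0,0,0],[0,0,0,0,0,0],[0,0,0,0,0,0],[0,0,0,0,0,0]]}}

```text
time: 21.1
tool_pos: [0.4462, 0.1969, 0.0246]
ee_rot: [180.0, -0.0, 90.0]
ft_force: [-0.3, -0.5, 0.5]
grip_width: 0.51
```

Call:
{"name": "step_arm", "arguments": {"series": [[0,0,-10,0,0,0],[0,0,-20,0,0,0],[0,0,-20,0,0,0],[0,0,-15,0,0,0],[-6,4,-5,0,0,0]]}}

```text
time: 21.6
tool_pos: [0.4512, 0.1916, 0.0968]
ee_rot: [179.8, -0.1, 90.1]
ft_force: [-0.4, -0.1, -0.6]
grip_width: 0.517
```

Call:
{"name": "step_arm", "arguments": {"series": [[-14,10,0,0,0,0],[-21,15,0,0,0,0],[-22,15,0,0,0,0],[-22,15,0,0,0,0],[-22,15,0,0,0,0]]}}

```text
time: 22.1
tool_pos: [0.5204, 0.0885, 0.0941]
ee_rot: [-180.0, 0.0, 90.0]
ft_force: [0.0, 0.1, -0.2]
grip_width: 0.513
```

Call:
{"name": "step_arm", "arguments": {"series": [[-22,15,0,0,0,0],[-22,15,0,0,0,0],[-22,15,0,0,0,0],[-22,15,0,0,0,0],[-22,15,0,0,0,0]]}}

```text
time: 22.6
tool_pos: [0.5954, -0.0215, 0.0939]
ee_rot: [-179.9, 0.0, 90.0]
ft_force: [-0.2, 0.0, -0.8]
grip_width: 0.514
```

Call:
{"name": "step_arm", "arguments": {"series": [[-20,14,0,0,0,0],[-13,9,0,0,0,0],[-6,5,0,0,0,0],[0,0,0,0,0,0],[0,0,0,0,0,0]]}}

```text
time: 23.1
tool_pos: [0.6227, -0.0585, 0.0942]
ee_rot: [-179.9, -0.0, 90.1]
ft_force: [-0.0, -0.3, -0.1]
grip_width: 0.51
```

Call:
{"name": "step_arm", "arguments": {"series": [[0,0,0,0,0,0],[0,0,0,0,0,0],[0,0,0,0,0,0],[0,0,0,0,0,0],[0,0,0,0,0,0]]}}

```text
time: 23.6
tool_pos: [0.6233, -0.0588, 0.0946]
ee_rot: [180.0, -0.0, 90.1]
ft_force: [0.1, 0.2, -0.1]
grip_width: 0.513
```

Call:
{"name": "step_arm", "arguments": {"series": [[0,0,17,0,0,0],[0,0,18,0,0,0],[0,0,14,0,0,0],[0,0,8,0,0,0],[0,0,2,0,0,0]]}}

```text
time: 24.1
tool_pos: [0.6224, -0.0589, 0.0342]
ee_rot: [-179.9, -0.0, 90.0]
ft_force: [-1.6, 0.6, 4.4]
grip_width: 0.515
```

Call:
{"name": "step_arm", "arguments": {"series": [[0,0,0,0,0,0],[0,0,0,0,0,0],[0,0,1,0,0,0],[0,0,0,0,0,0],[0,0,0,0,0,0]]}}

```text
time: 24.6
tool_pos: [0.6235, -0.059, 0.0348]
ee_rot: [180.0, 0.0, 90.0]
ft_force: [1.0, 0.2, -0.2]
grip_width: 0.51
```

Call:
{"name": "step_arm", "arguments": {"series": [[0,0,0,0,0,0],[0,0,0,0,0,0],[0,0,0,0,0,0],[0,0,0,0,0,0],[0,0,0,0,0,0]], "grip": 0.9}}

```text
time: 25.1
tool_pos: [0.6234, -0.059, 0.0346]
ee_rot: [180.0, 0.0, 90.0]
ft_force: [-0.0, -0.1, 0.2]
grip_width: 0.902
```

Call:
{"name": "step_arm", "arguments": {"series": [[0,0,-15,0,0,0],[0,0,-25,0,0,0],[0,0,-25,0,0,0],[0,0,-15,0,0,0],[31,-6,0,0,0,0]]}}

```text
time: 25.6
tool_pos: [0.6208, -0.0305, 0.1191]
ee_rot: [179.5, 0.1, 89.9]
ft_force: [0.9, 1.2, 0.8]
grip_width: 0.901
```

Call:
{"name": "step_arm", "arguments": {"series": [[40,-8,0,0,0,0],[40,-8,0,0,0,0],[40,-8,0,0,0,0],[40,-8,0,0,0,0],[40,-8,0,0,0,0]]}}

```text
time: 26.1
tool_pos: [0.5768, 0.1735, 0.1153]
ee_rot: [180.0, -0.0, 90.0]
ft_force: [1.2, 1.0, 0.2]
grip_width: 0.901
```

Call:
{"name": "step_arm", "arguments": {"series": [[40,-8,0,0,0,0],[40,-8,0,0,0,0],[40,-8,0,0,0,0],[30,-6,0,0,0,0],[10,-2,0,0,0,0]]}}

```text
time: 26.6
tool_pos: [0.5443, 0.3349, 0.1152]
ee_rot: [180.0, -0.1, 90.2]
ft_force: [0.4, -0.1, -0.3]
grip_width: 0.898
```

Call:
{"name": "step_arm", "arguments": {"series": [[0,0,0,0,0,0],[0,0,0,0,0,0],[0,0,0,0,0,0],[0,0,0,0,0,0],[0,0,0,0,0,0]]}}

```text
time: 27.1
tool_pos: [0.5454, 0.3309, 0.1146]
ee_rot: [-180.0, 0.0, 90.0]
ft_force: [-0.2, -0.6, -0.1]
grip_width: 0.9
```

```bash
python3 - <<'E'
from h import *
look("largest",(.5451,.3320),"w5",65)
E
```

```text
largest tcp [0.5454 0.3309 0.1146] [-1.800e+02  1.000e-02  8.996e+01] pred [320.9 246.4] seen [321.  246.3] pos [0.5451 0.333  0.028 ] enc [array([0.5455, 0.3323]), np.float64(0.0294)] v 0.3
```

Call:
{"name": "step_arm", "arguments": {"series": [[2,0,20,0,0,0],[0,0,25,0,0,0],[0,0,25,0,0,0],[0,0,15,0,0,0],[0,0,5,0,0,0]]}}

```text
time: 27.65
tool_pos: [0.5437, 0.3329, 0.0223]
ee_rot: [-179.8, 0.1, 90.0]
ft_force: [-0.2, 0.3, -0.2]
grip_width: 0.902
```

Call:
{"name": "step_arm", "arguments": {"series": [[0,0,0,0,0,0],[0,0,0,0,0,0],[0,0,0,0,0,0],[0,0,0,0,0,0],[0,0,0,0,0,0]]}}

```text
time: 28.15
tool_pos: [0.5456, 0.3343, 0.0254]
ee_rot: [179.9, -0.0, 90.0]
ft_force: [0.2, -0.8, -0.7]
grip_width: 0.898
```

Call:
{"name": "step_arm", "arguments": {"series": [[0,0,0,0,0,0],[0,0,0,0,0,0],[0,0,0,0,0,0],[0,0,0,0,0,0],[0,0,0,0,0,0]], "grip": 0, "force": 18}}

```text
time: 28.65
tool_pos: [0.5451, 0.334, 0.0246]
ee_rot: [-180.0, 0.0, 90.0]
ft_force: [-1.0, -0.6, 0.3]
grip_width: 0.63
```

Call:
{"name": "step_arm", "arguments": {"series": [[0,0,0,0,0,0],[0,0,0,0,0,0],[0,0,0,0,0,0],[0,0,0,0,0,0],[0,0,0,0,0,0]]}}

```text
time: 29.15
tool_pos: [0.545, 0.334, 0.0246]
ee_rot: [180.0, -0.0, 90.0]
ft_force: [0.6, -0.5, 0.7]
grip_width: 0.628
```

Call:
{"name": "step_arm", "arguments": {"series": [[0,0,-10,0,0,0],[0,0,-20,0,0,0],[0,0,-20,0,0,0],[0,0,-15,0,0,0],[-6,2,-5,0,0,0]]}}

```text
time: 29.65
tool_pos: [0.5483, 0.329, 0.0972]
ee_rot: [179.8, -0.1, 90.1]
ft_force: [-0.0, 0.1, -1.1]
grip_width: 0.625
```

Call:
{"name": "step_arm", "arguments": {"series": [[-14,4,0,0,0,0],[-20,6,0,0,0,0],[-22,6,0,0,0,0],[-22,6,0,0,0,0],[-22,6,0,0,0,0]]}}

```text
time: 30.15
tool_pos: [0.5744, 0.2256, 0.093]
ee_rot: [-179.9, 0.1, 90.0]
ft_force: [0.4, 0.4, -0.7]
grip_width: 0.629
```

Call:
{"name": "step_arm", "arguments": {"series": [[-22,6,0,0,0,0],[-22,6,0,0,0,0],[-22,6,0,0,0,0],[-22,6,0,0,0,0],[-15,5,0,0,0,0]]}}

```text
time: 30.65
tool_pos: [0.6034, 0.1223, 0.0931]
ee_rot: [-179.9, 0.1, 90.0]
ft_force: [0.7, 0.0, -1.2]
grip_width: 0.624
```

Call:
{"name": "step_arm", "arguments": {"series": [[-9,3,0,0,0,0],[-3,1,0,0,0,0],[0,0,0,0,0,0],[0,0,0,0,0,0],[0,0,0,0,0,0]]}}

```text
time: 31.15
tool_pos: [0.608, 0.1138, 0.0945]
ee_rot: [-180.0, -0.0, 90.1]
ft_force: [-0.8, 0.3, -1.9]
grip_width: 0.626
```

Call:
{"name": "step_arm", "arguments": {"series": [[0,0,0,0,0,0],[0,0,0,0,0,0],[0,0,0,0,0,0],[0,0,0,0,0,0],[0,0,0,0,0,0]]}}

```text
time: 31.65
tool_pos: [0.6082, 0.1131, 0.0946]
ee_rot: [180.0, -0.0, 90.0]
ft_force: [0.7, -0.3, -0.7]
grip_width: 0.625
```

Call:
{"name": "step_arm", "arguments": {"series": [[-1,0,17,0,0,0],[0,0,18,0,0,0],[0,0,14,0,0,0],[0,0,8,0,0,0],[0,0,2,0,0,0]]}}

```text
time: 32.15
tool_pos: [0.6075, 0.1119, 0.0346]
ee_rot: [-179.9, 0.0, 90.0]
ft_force: [-2.0, -0.9, 1.7]
grip_width: 0.625
```

Call:
{"name": "step_arm", "arguments": {"series": [[0,0,0,0,0,0],[0,0,0,0,0,0],[0,0,1,0,0,0],[0,0,0,0,0,0],[0,0,0,0,0,0]]}}

```text
time: 32.65
tool_pos: [0.6084, 0.112, 0.0349]
ee_rot: [180.0, -0.0, 90.0]
ft_force: [-0.1, -0.8, -0.3]
grip_width: 0.625
```

Seated; releasing, rising and backing off, then a final check.

Call:
{"name": "step_arm", "arguments": {"series": [[0,0,0,0,0,0],[0,0,0,0,0,0],[0,0,0,0,0,0],[0,0,0,0,0,0],[0,0,0,0,0,0]], "grip": 0.9}}

```text
time: 33.15
tool_pos: [0.6082, 0.112, 0.0346]
ee_rot: [180.0, -0.0, 90.0]
ft_force: [0.4, 0.7, 0.1]
grip_width: 0.9
```

Call:
{"name": "step_arm", "arguments": {"series": [[0,0,-15,0,0,0],[0,0,-25,0,0,0],[0,0,-35,0,0,0],[0,0,-40,0,0,0],[0,0,-40,0,0,0]]}}

```text
time: 33.65
tool_pos: [0.608, 0.112, 0.192]
ee_rot: [180.0, -0.0, 90.0]
ft_force: [0.1, -0.5, -0.3]
grip_width: 0.901
```

Call:
{"name": "step_arm", "arguments": {"series": [[-40,-25,-25,0,0,0],[-40,-25,-25,0,0,0],[-40,-25,0,0,0,0],[-20,-10,0,0,0,0],[0,0,0,0,0,0]]}}

```text
time: 34.15
tool_pos: [0.5254, -0.0252, 0.2381]
ee_rot: [179.9, 0.1, 89.9]
ft_force: [-0.3, -0.1, 0.3]
grip_width: 0.898
```

Call:
{"name": "step_arm", "arguments": {"series": [[0,0,0,0,0,0],[0,0,0,0,0,0],[0,0,0,0,0,0],[0,0,0,0,0,0],[0,0,0,0,0,0]]}}

```text
time: 34.65
tool_pos: [0.5267, -0.0224, 0.2361]
ee_rot: [-180.0, -0.0, 90.1]
ft_force: [0.1, -0.6, -0.2]
grip_width: 0.9
```

```bash
python3 - <<'E'
from h import *
from station import capture
b=capture("scene")[...,::-1];a=capture("side")[...,::-1]
cv2.imwrite("pics/f_scene.png",b);cv2.imwrite("pics/f_side.png",a)
cv2.imwrite("pics/f.png",np.vstack([cv2.resize(b[150:350,170:490],None,fx=1.9,fy=1.9),np.pad(a[150:300,100:480],((0,0),(114,114),(0,0)))]))
g=cv2.morphologyEx((b.max(2)<75).astype(np.uint8),cv2.MORPH_CLOSE,np.ones((3,3),np.uint8))
for n,p,z in[("smallest",(.6303,-.144),.036),("large",(.623,-.059),.036),("small",(.615,.026),.036),("largest",(.608,.1113),.036),("plain",(.4218,-.0692),.006),("square",(.5358,-.3191),.025)]:
    uv=proj("scene",list(p)+[z]);c,A,_=blob(g,uv,0);print(n,uv.round(1),c.round(1),"off",(ray("scene",c,z)[:2]-p).round(4),A)
E
```

```text
smallest [228.5 248.1] [227.9 248.2] off [ 0.0008 -0.0009] 101.0
large [263.4 264.1] [263.7 264.4] off [0.0003 0.001 ] 395.5
small [299.8 280.5] [299.2 280.5] off [ 0.0006 -0.0012] 241.5
largest [337.7 298.1] [336.8 297.9] off [ 0.0006 -0.0017] 601.5
plain [314.  205.9] [314.  206.2] off [0.0007 0.0005] 272.5
square [194.6 187.6] [194.6 187.5] off [-0.0001 -0.0001] 324.5
```

View pics/f.png

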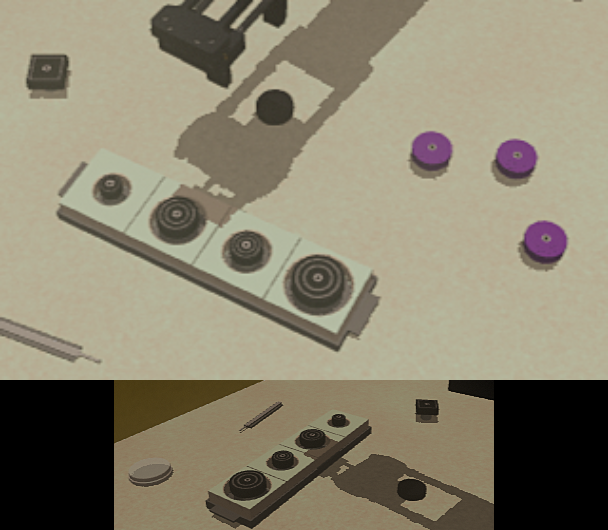

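All four chucks stand upright and centred in their own wells, and the look-alikes haven't moved.

```bash
python3 -c "
from station import ctrl
print(ctrl.finish_job())"
```

```text
the job is handed in; nothing more can be done
None
```

All four round chucks are in the caddy, each set down on its hub in the nest for its diameter. I handed the job in at about 35 s of the 120 s allowed.

The last scene-camera check put each chuck within about 2 mm of its well's centre; the limit is 11 mm. In the scene and side views they look upright. At release the gripper height put every hub within about 0.3 mm of the well floor. The gripper was well clear of everything at hand-in.

The plain disc and the square chuck measured within 1 mm of where they started. The purple look-alikes look untouched in the picture, but I did not measure them again.

- **Camera disagreement:** the scene and side cameras differed by about 2 mm on the well centres, which is within the stated calibration. The wrist camera agreed with the scene camera to about 1 mm or so.
- **Discarded side-view positions:** the first side-view positions for the chucks were up to about 18 mm off, likely because the dark mask also took in the shaded hub and shadow. I did not use them.

No check failed at the end.

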